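# Sort two sealed cans by weight and press them home

## Task

The two identical-looking aluminium cans are two of three kinds that only weight tells apart: solid (about 500 g), filled (about 260 g) and hollow (about 90 g). Heft each one, stand it upright in the cup of its kind (red for solid, yellow for filled, blue for hollow) and press it gently down until the stiff cup bottoms out, never bearing on it with more than 25 N. Leave the cup you do not need up, and leave the cans released and the rest of the bench undisturbed.

Things in the scene. Friction and masses are not known exactly. Their poses are not given: they have to be found in the camera images.
- can_a: sealed upright aluminium can with a black band near the top and a black dot on the lid, 44 mm in diameter and 75 mm tall, origin at the centre of its underside, z up. All cans look alike; inside is one of three fillings, known only by weight: solid iron core (total 0.47 to 0.57 kg), resin filled (0.24 to 0.28 kg) or hollow (0.08 to 0.1 kg). The two cans always differ in kind. The filling sits loosely and may rattle a little
- can_b: sealed upright aluminium can with a black band near the top and a black dot on the lid, 44 mm in diameter and 75 mm tall, origin at the centre of its underside, z up. All cans look alike; inside is one of three fillings, known only by weight: solid iron core (total 0.47 to 0.57 kg), resin filled (0.24 to 0.28 kg) or hollow (0.08 to 0.1 kg). The two cans always differ in kind. The filling sits loosely and may rattle a little
- station_red: grey square block, 80 x 80 x 45 mm high, with a red label and a red round cup on a stem above it; fixed to the black tray; origin at the centre of its underside (6 mm above the bench). The three blocks stand in a row 100 mm apart in any order of colours
- floor_red (a point): centre of the inner floor of the red cup, on which a can stands; it moves down with the cup; at the start 71 to 75 mm above the bench. The cup is 57 mm across, 49 mm inside, its rim 17 mm above this floor
- cup_red (a joint): how far the red cup (for solid) has been pressed down into its block, in m: at the start 0 to 0.003; grows downwards. It sinks 6 to 18 mm in all, differently for each cup, and then stops hard. Between cup and stem sits a rubber pad that gives 1 mm per 8 N (4 mm at most, not counted here). It slides with steady friction: it takes about 8 N to move it, stays where it is left, and does not sink under a can's own weight
- station_yellow: grey square block, 80 x 80 x 45 mm high, with a yellow label and a yellow round cup on a stem above it; fixed to the black tray; origin at the centre of its underside (6 mm above the bench). The three blocks stand in a row 100 mm apart in any order of colours
- floor_yellow (a point): centre of the inner floor of the yellow cup, on which a can stands; it moves down with the cup; at the start 71 to 75 mm above the bench. The cup is 57 mm across, 49 mm inside, its rim 17 mm above this floor
- cup_yellow (a joint): how far the yellow cup (for filled) has been pressed down into its block, in m: at the start 0 to 0.003; grows downwards. It sinks 6 to 18 mm in all, differently for each cup, and then stops hard. Between cup and stem sits a rubber pad that gives 1 mm per 8 N (4 mm at most, not counted here). It slides with steady friction: it takes about 8 N to move it, stays where it is left, and does not sink under a can's own weight
- station_blue: grey square block, 80 x 80 x 45 mm high, with a blue label and a blue round cup on a stem above it; fixed to the black tray; origin at the centre of its underside (6 mm above the bench). The three blocks stand in a row 100 mm apart in any order of colours
- floor_blue (a point): centre of the inner floor of the blue cup, on which a can stands; it moves down with the cup; at the start 71 to 75 mm above the bench. The cup is 57 mm across, 49 mm inside, its rim 17 mm above this floor
- cup_blue (a joint): how far the blue cup (for hollow) has been pressed down into its block, in m: at the start 0 to 0.003; grows downwards. It sinks 6 to 18 mm in all, differently for each cup, and then stops hard. Between cup and stem sits a rubber pad that gives 1 mm per 8 N (4 mm at most, not counted here). It slides with steady friction: it takes about 8 N to move it, stays where it is left, and does not sink under a can's own weight
- meter: yellow handheld multimeter lying flat, 88 x 180 x 34 mm, origin at the centre of its underside; leave alone
- driver: red screwdriver lying flat, 190 mm long along its x; leave alone
- spool: blue solder spool, 60 mm in diameter, 35 mm high, origin under its centre; leave alone
- spray: orange spray can, 52 mm in diameter, 150 mm high, origin under its centre; leave alone

How it is judged:
At the end, for the whole second after the job is handed in: Each can stands released, upright and at rest in the cup of its kind: within 5 mm of centre, 4 mm of the cup floor, its whole weight on it (red 3.9-7 N, yellow 1.8-3.4 N, blue 0.4-1.6 N), that cup within 1.5 mm of its stop; the unused cup is pressed down less than 5 mm (((horizontal distance between can_a and floor_red below 0.005 m and z of can_a in the frame of floor_red between -0.004 and 0.004 m and contact force between can_a and station_red between 3.9 and 7 N and value of joint cup_red above 0.0095 m) or (horizontal distance between can_a and floor_yellow below 0.005 m and z of can_a in the frame of floor_yellow between -0.004 and 0.004 m and contact force between can_a and station_yellow between 1.8 and 3.4 N and value of joint cup_yellow above 0.0155 m) or (horizontal distance between can_a and floor_blue below 0.005 m and z of can_a in the frame of floor_blue between -0.004 and 0.004 m and contact force between can_a and station_blue between 0.4 and 1.6 N and value of joint cup_blue above 0.0055 m)) and angle between each of can_a, can_b's own z axis and vertical below 0.1 rad and linear speed of each of can_a, can_b below 0.02 m/s and ((horizontal distance between can_b and floor_red below 0.005 m and z of can_b in the frame of floor_red between -0.004 and 0.004 m and contact force between can_b and station_red between 3.9 and 7 N and value of joint cup_red above 0.0095 m) or (horizontal distance between can_b and floor_yellow below 0.005 m and z of can_b in the frame of floor_yellow between -0.004 and 0.004 m and contact force between can_b and station_yellow between 1.8 and 3.4 N and value of joint cup_yellow above 0.0155 m) or (horizontal distance between can_b and floor_blue below 0.005 m and z of can_b in the frame of floor_blue between -0.004 and 0.004 m and contact force between can_b and station_blue between 0.4 and 1.6 N and value of joint cup_blue above 0.0055 m)) and (value of joint cup_red below 0.005 m or horizontal distance between any of can_a, can_b and floor_red below 0.005 m) and (value of joint cup_yellow below 0.005 m or horizontal distance between any of can_a, can_b and floor_yellow below 0.005 m) and (value of joint cup_blue below 0.005 m or horizontal distance between any of can_a, can_b and floor_blue below 0.005 m)); the robot touches nothing.
It fails at once if a can is pressed onto or struck against a station with more than 25 N (red) (contact force between any of can_a, can_b and station_red above 25 N).
It fails at once if a can is pressed onto or struck against a station with more than 25 N (yellow) (contact force between any of can_a, can_b and station_yellow above 25 N).
It fails at once if a can is pressed onto or struck against a station with more than 25 N (blue) (contact force between any of can_a, can_b and station_blue above 25 N).
It fails at once if a bystander (multimeter, screwdriver, solder spool, spray can) is shifted by more than 30 mm (distance of any of meter, driver, spool, spray from where it was at the start of the episode above 0.03 m).
It fails at once if a can is tipped over (more than about 57 degrees) (angle between any of can_a, can_b's own z axis and vertical above 1 rad).
It also fails if it takes over 58 s, if anything falls off the work surface, if the arm or the gripper's body presses on something with over 40 N, if the wrist force passes 120 N, or if a joint passes its speed limit or range.

## Robot

A 6-joint arm with a two-finger parallel gripper is mounted at the origin on the work surface. World frame = base frame: x ahead of the robot, y to its left, z up, the work surface at z = 0. Lengths are in m, angles in rad, forces in N, time in s.
With the tool pointing down it reaches from about 0.225 to 0.875 m from the base axis. Payload 3.4 kg.
Tool frame: the origin (TCP) lies at the very end of the fingers, on their centre line; the grasp point (between the pads) lies 19 mm behind it; z points along the fingers, y is the direction in which the jaws open and shut (so a half turn about z gives the same grasp; the last joint's range is limited). The gripper opens to 85 mm and grips with 20 to 120 N. Pads are 22 mm wide; open, the fingers measure 114 mm over their backs; the gripper's body (76 mm by 85 mm) begins 54 mm behind the grasp point. The pads swing forward as they close: fully open they stand 13 mm farther back than shut.
Start: joints at [1.03, 0.276, 1.505, -0, 1.361, -0.121], TCP at [0.234, 0.525, 0.231] pointing down, gripper open.
Joint ranges: [-2.89, 2.89], [-0.75, 2.08], [0.22, 2.7], [-1.18, 4.32], [0.11, 2.71], [-2.7, 2.7]. Speed limits (rad/s): [2.57, 2.57, 3.14, 3.14, 3.14, 3.14].

## Interface

Orientations are given as a unit quaternion [w, x, y, z].
In Python, from rig import telemetry, optics, order gives the robot as it stands.
- The arm moves only by the shell command python3 -m creep 'ROWS' [FORCE]. ROWS is a JSON object of lists of equal length, an entry for each row: "slide": the shift along the world's x, y, z normalised to -1 to 1, where 1 is 0.15 m, a list of three; "twist": the turn, a rotation vector about the world's x, y, z normalised to -1 to 1, where 1 is 360 degrees, a list of three; "fingers": the gripper's target within -1 to 1 (fully open at 1, half-way at 0, shut at -1). A call has 1 to 20 rows; each row is the pose to reach, as a shift and turn from the pose commanded when the call began, turning the shorter way round; what a row does not reach only later rows make up. A row lasts 1/10 s, in which the tool goes at most 50 mm and 8.59 degrees, less where a joint would pass 70% of its speed; a pose out of reach is approached as far as the arm can. A call with a number of a shift or a turn outside -1 to 1 is refused whole. A call with a gripper value outside its range is refused whole. The fingers move at their own pace and stop on an object; FORCE is the grip in N (left out, the last holds). Time passes only in rows, so rows that repeat a pose let the fingers close. It gives the time, the measured TCP pose, the force and the opening at its end, in the units of the state.
- telemetry.get_state(): the state, without advancing time (a new reading comes with each control period).
- optics.get_image(name): name is "scene" or "top" or "wrist"; returns a dict with "img" (420x560x3 uint8, blue, green, red), "depth" (420x560 float32, m along the optical axis (not along the pixel's ray), 0 where there is no reading), "fovy" (degrees; the focal length in pixels is half the picture's height over the tangent of half this angle, whatever the lens; pixels are square), "cx", "cy" (the principal point, pixels), "dist" ([k1, k2, p1, p2, k3] as OpenCV has them; the pictures are not rectified), "world_from_camera" (4x4, takes a point from camera to world coordinates). Camera axes: x right, y down, z forward; pixel columns grow to the right and rows downward; lengths in m; the calibration is good to about 2 mm. A picture is of the moment at which its call begins.
- order.sign_off(): hands the job in, once; it reports no verdict.
The state is a dict: "clock": time; "qpos": joint angles; "qd": joint speeds; "effort": joint torques, N m; "position": TCP position; "ee_rot": TCP orientation; "contact_force": force on the tool from outside, world axes, zero at the start; "moment": the same for the moment, N m; "width": finger opening in m.
Only numpy, scipy, OpenCV 4.12 (cv2) and the standard library are available. Lean on these libraries where they do the work, as an engineer would, in place of code of your own. Each camera call takes 0.05 s, during which the arm holds its last target.

## Working session

There is one attempt and no reset: what is moved stays moved. The work goes in short steps, Python scripts to look and compute and a shell command to move; the robot and the scene stay as the last step left them, time stands still between calls to the robot, and variables do not carry over. Pictures are saved under pics/ and viewed, and the job is handed in when it is done.

```bash
ls; mkdir -p pics
python3 - <<'E'
from rig import telemetry, optics
import cv2
s=telemetry.get_state();print(s)
for n in ("scene","top"):
    d=optics.get_image(n);cv2.imwrite(f"pics/{n}0.png",d["img"]);print(n,d["fovy"],d["cx"],d["cy"],d["dist"],d["world_from_camera"])
E
```

```text
pics
{'clock': 0.0, 'qpos': array([ 1.02997777e+00,  2.76584545e-01,  1.50614033e+00, -3.32977134e-05,
        1.36071541e+00, -1.21014140e-01]), 'qd': array([-6.60142924e-05, -1.85142727e-03,  1.55559541e-03,  5.00812637e-04,
       -1.03882412e-03, -1.07634678e-03]), 'effort': array([ 1.08872693e-03, -4.16784418e+01, -2.45808470e+01,  1.19578926e-04,
        1.09255532e-02,  1.30083941e-05]), 'position': array([0.23410259, 0.52459495, 0.23044282]), 'ee_rot': array([-2.84759748e-04,  2.08360757e-01,  9.78051605e-01, -8.78981537e-04]), 'contact_force': array([-0.26130994,  0.23344108,  0.30214589]), 'moment': array([-0.10552067,  0.01003897,  0.02369146]), 'width': 0.08517273804558939}
scene 54.56226560591374 280.70548062535664 214.8925131694346 [-0.02852662  0.          0.          0.          0.        ] [[ 0.39634476  0.70311737 -0.59037005  1.18147683]
 [ 0.91809136 -0.30659151  0.25121682 -0.16425794]
 [-0.00436754 -0.64158212 -0.76704192  0.86814218]
 [ 0.          0.          0.          1.        ]]
top 52.41176744424103 282.5040188983693 207.74617091420794 [-0.07339563  0.          0.          0.          0.        ] [[-2.40361053e-03 -9.92709090e-01  1.20510937e-01  4.73268263e-01]
 [-9.99928980e-01  9.79201664e-04 -1.18775728e-02  1.10326142e-01]
 [ 1.16729700e-02 -1.20530928e-01 -9.92640941e-01  1.15674056e+00]
 [ 0.00000000e+00  0.00000000e+00  0.00000000e+00  1.00000000e+00]]
```

View pics/scene0.png

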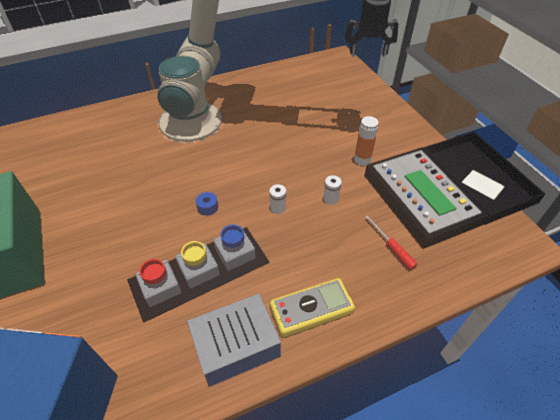

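View pics/top0.png

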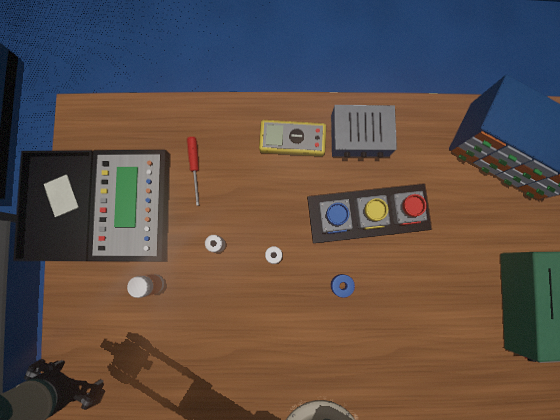

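Top view: cans' lids at about (214,243) and (274,255); cups blue (337,215), yellow (376,210), red (413,206); the spool at (343,286). Scene view: cans at (278,190) and (332,183).

```bash
cat > h.py <<'E'
from rig import telemetry, optics
import cv2, numpy as np
def cam(d):
    f=210/np.tan(np.radians(d["fovy"])/2); return np.array([[f,0,d["cx"]],[0,f,d["cy"]],[0,0,1]])
def ray(d,uv):
    p=cv2.undistortPoints(np.array([[uv]],float),cam(d),np.array(d["dist"]))[0,0]
    T=d["world_from_camera"]; return T[:3,3],T[:3,:3]@np.array([p[0],p[1],1])
def plane(d,uv,z):
    o,r=ray(d,uv); return o+r*(z-o[2])/r[2]
def tri(rays):
    A=np.zeros((3,3));b=np.zeros(3)
    for o,r in rays:
        r=r/np.linalg.norm(r);P=np.eye(3)-np.outer(r,r);A+=P;b+=P@o
    return np.linalg.solve(A,b)
def project(d,X):
    T=np.linalg.inv(d["world_from_camera"]);
    return cv2.projectPoints(np.array([X],float),cv2.Rodrigues(T[:3,:3])[0],T[:3,3],cam(d),np.array(d["dist"]))[0][0,0]
def blobs(mask,amin=20):
    n,l,s,c=cv2.connectedComponentsWithStats(mask.astype(np.uint8)); return [(s[i].tolist(),c[i].round(1).tolist()) for i in range(1,n) if s[i][4]>=amin]
def st():
    s=telemetry.get_state(); print(round(s["clock"],2),s["position"].round(4),s["ee_rot"].round(4),"F",s["contact_force"].round(2),"w",round(s["width"],4)); return s
E
python3 - <<'E'
from h import *
for n in("scene","top"):
    d=optics.get_image(n);h=cv2.cvtColor(d["img"],cv2.COLOR_BGR2HSV);H,S,V=cv2.split(h)
    g=d["img"]
    for nm,m in dict(red=((H<6)|(H>174))&(S>150)&(V>80),yel=(abs(H.astype(int)-27)<5)&(S>120)&(V>100),blue=(abs(H.astype(int)-115)<8)&(S>130)&(V>60),white=(S<45)&(V>150)).items():
        for s,c in blobs(m,40):
            if s[4]<1500: print(n,nm,s,c,plane(d,c,.09 if nm!="white" else .075).round(4))
    a,b,c,e=(180,280,225,275) if n=="top" else (255,355,165,220)
    cv2.imwrite(f"pics/crop_{n}.png",cv2.resize(g[c:e,a:b],None,fx=7,fy=7,interpolation=cv2.INTER_NEAREST))
    a,b,c,e=(300,440,180,250) if n=="top" else (120,270,210,320)
    cv2.imwrite(f"pics/crop2_{n}.png",cv2.resize(g[c:e,a:b],None,fx=5,fy=5,interpolation=cv2.INTER_NEAREST))
E
```

```text
scene red [387, 238, 30, 32, 355] [401.6, 253.9] [0.8019 0.2999 0.09  ]
scene red [139, 259, 27, 25, 507] [152.2, 270.7] [ 0.6172 -0.2387  0.09  ]
scene yel [181, 241, 25, 24, 414] [193.4, 252.5] [ 0.606 -0.14   0.09 ]
scene yel [270, 279, 85, 58, 850] [310.9, 314.6] [0.8546 0.0412 0.09  ]
scene blue [400, 92, 10, 9, 43] [405.0, 95.5] [0.2734 0.673  0.09  ]
scene blue [475, 112, 85, 75, 1116] [509.2, 145.9] [0.6082 0.8077 0.09  ]
scene blue [196, 193, 20, 15, 195] [205.9, 199.8] [ 0.459 -0.066  0.09 ]
scene blue [221, 227, 22, 16, 213] [232.1, 235.8] [ 0.5959 -0.0418  0.09  ]
scene blue [437, 311, 35, 31, 260] [452.8, 326.4] [0.9942 0.2944 0.09  ]
scene blue [2, 331, 25, 15, 125] [13.6, 337.3] [ 0.6629 -0.5322  0.09  ]
scene blue [27, 333, 11, 13, 42] [31.2, 337.6] [ 0.6777 -0.4987  0.09  ]
scene blue [0, 345, 20, 17, 86] [10.3, 351.9] [ 0.693  -0.5388  0.09  ]
scene blue [0, 363, 20, 8, 42] [10.0, 366.6] [ 0.7242 -0.5397  0.09  ]
scene blue [33, 409, 21, 11, 70] [42.4, 413.6] [ 0.8386 -0.4859  0.09  ]
scene white [217, 0, 71, 14, 489] [241.6, 4.1] [-0.6474  0.4278  0.075 ]
scene whi
[... 1623 characters left out ...]
, 205, 21, 20, 89] [335.4, 217.0] [ 0.5792 -0.0356  0.09  ]
top blue [37, 261, 8, 85, 368] [40.0, 302.8] [0.3633 0.7061 0.09  ]
top blue [338, 275, 16, 22, 84] [348.3, 286.6] [ 0.4058 -0.065   0.09  ]
top white [265, 125, 18, 21, 295] [274.0, 134.7] [0.7969 0.1191 0.075 ]
top white [112, 170, 4, 41, 73] [113.7, 191.7] [0.6468 0.5336 0.075 ]
top white [44, 175, 34, 42, 846] [60.5, 195.4] [0.6375 0.6749 0.075 ]
top white [205, 235, 17, 17, 191] [212.9, 242.8] [0.5154 0.2737 0.075 ]
top white [265, 246, 17, 17, 197] [273.0, 254.3] [0.4863 0.1216 0.075 ]
top white [127, 277, 20, 20, 322] [136.7, 286.6] [0.4051 0.4647 0.075 ]
top white [290, 402, 55, 18, 308] [309.1, 410.0] [0.1039 0.0332 0.075 ]
```

View pics/crop_top.png

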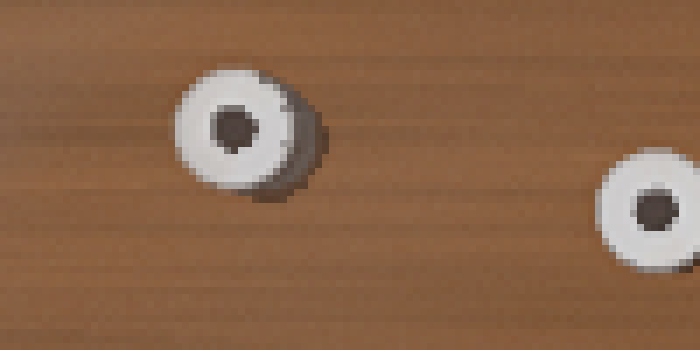

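View pics/crop2_top.png

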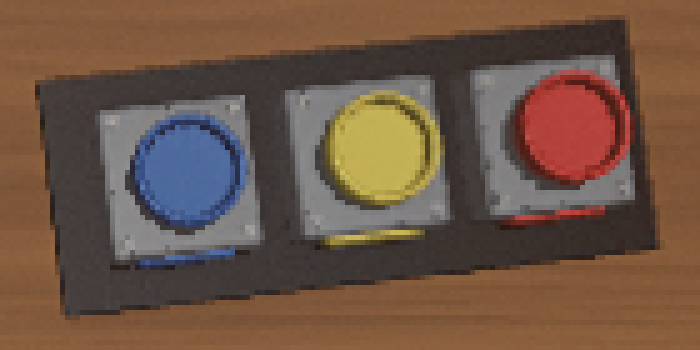

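View pics/crop2_scene.png

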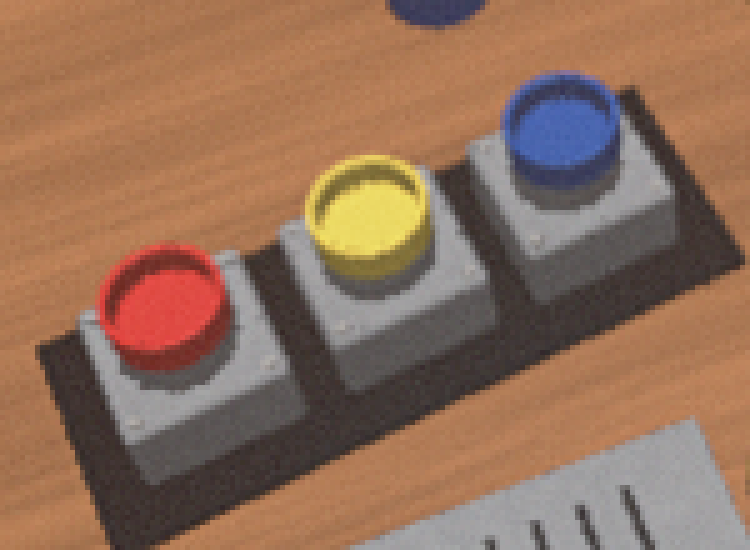

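```bash
python3 -m creep '{"slide":[[1,-1,0],[1,-1,0],[1,-1,0],[1,-1,0],[1,-1,0],[1,-1,0],[1,-1,0],[1,-1,0]],"twist":[[0,0,-0.166],[0,0,-0.166],[0,0,-0.166],[0,0,-0.166],[0,0,-0.166],[0,0,-0.166],[0,0,-0.166],[0,0,-0.166]],"fingers":[1,1,1,1,1,1,1,1]}' 40; python3 -c "
from h import *
s=st();print(s['qpos'].round(3))"
```

```text
clock: 1.0
position: [0.3845, 0.3747, 0.2311]
ee_rot: [-0.0, 0.668, 0.744, -0.0]
contact_force: [-0.9, -0.3, 0.3]
width: 0.0857
1.0 [0.3845 0.3747 0.2311] [-0.000e+00  6.681e-01  7.441e-01 -2.000e-04] F [-0.87 -0.28  0.29] w 0.0857
[ 0.643  0.219  1.585 -0.     1.339  0.535]
```

```bash
python3 -m creep '{"slide":[[0.877,-0.675,-0.4],[0.877,-0.675,-0.4],[0.877,-0.675,-0.4],[0.877,-0.675,-0.4],[0.877,-0.675,-0.4],[0.877,-0.675,-0.4]],"twist":[[0,0,0],[0,0,0],[0,0,0],[0,0,0],[0,0,0],[0,0,0]],"fingers":[1,1,1,1,1,1]}' 40; python3 -c "
from h import *
d=optics.get_image('wrist');cv2.imwrite('pics/w1.png',d['img']);print(d['world_from_camera'].round(3),d['fovy']);np.save('w1.npy',d,allow_pickle=True)"
```

```text
clock: 1.6
position: [0.5156, 0.2738, 0.1709]
ee_rot: [-0.001, 0.668, 0.745, -0.0]
contact_force: [-1.0, -0.8, 0.8]
width: 0.0851
[[ 0.994  0.104  0.03   0.508]
 [ 0.108 -0.95  -0.292  0.348]
 [-0.002  0.294 -0.956  0.313]
 [ 0.     0.     0.     1.   ]] 59.67941882644882
```

View pics/w1.png

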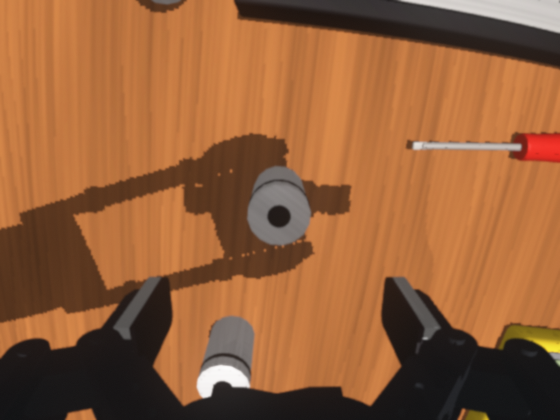

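The wrist view shows the far can's lid dot at (279,216) and the near can's lid at about (222,385), partly behind the gripper.

```bash
python3 -c "
from h import *
d=np.load('w1.npy',allow_pickle=True).item()
print(plane(d,(279,216),.075),plane(d,(223,387),.075))
t=optics.get_image('top');s=optics.get_image('scene')
print(plane(t,(213,242.6),.075),plane(t,(273,254.3),.075))
for n,tp,sp in (('b',(337.2,213.6),(120+562/5-.4,210+120/5-.4)),('y',(376.4,209.2),(120+368/5-.4,210+206/5-.4)),('r',(414.4,204.8),(120+164/5-.4,210+297/5-.4))):
    print(n,plane(t,tp,.09).round(4),plane(s,sp,.09).round(4),tri([ray(t,tp),ray(s,sp)]).round(4))
"
```

```text
[0.51756412 0.27366678 0.075     ] [0.48820129 0.12225078 0.075     ]
[0.51592872 0.27347983 0.075     ] [0.48633263 0.1216409  0.075     ]
b [ 0.5878 -0.0403  0.09  ] [ 0.5896 -0.0399  0.09  ] [ 0.5881 -0.0401  0.0883]
y [ 0.5988 -0.1403  0.09  ] [ 0.6012 -0.1392  0.09  ] [ 0.5993 -0.1399  0.088 ]
r [ 0.61   -0.2386  0.09  ] [ 0.6129 -0.2373  0.09  ] [ 0.6106 -0.2385  0.0873]
```

```bash
python3 -m creep '{"slide":[[0.009,0,-0.33],[0.009,0,-0.6],[0.009,0,-0.8],[0.009,0,-0.94],[0.009,0,-0.94],[0.009,0,-0.94]],"twist":[[0,0,0],[0,0,0],[0,0,0],[0,0,0],[0,0,0],[0,0,0]],"fingers":[1,1,1,1,1,1]}' 40
python3 -m creep '{"slide":[[0,0,0],[0,0,0],[0,0,0],[0,0,0],[0,0,0],[0,0,0],[0,0,0],[0,0,0]],"twist":[[0,0,0],[0,0,0],[0,0,0],[0,0,0],[0,0,0],[0,0,0],[0,0,0],[0,0,0]],"fingers":[-1,-1,-1,-1,-1,-1,-1,-1]}' 60
```

```text
clock: 2.35
position: [0.5171, 0.2748, 0.0311]
ee_rot: [0.0, 0.667, 0.745, 0.0]
contact_force: [-0.0, -0.1, 0.0]
width: 0.0849
clock: 3.15
position: [0.518, 0.2742, 0.032]
ee_rot: [0.0, 0.668, 0.744, 0.001]
contact_force: [-0.2, 1.2, 5.6]
width: 0.0434
```

```bash
python3 -m creep '{"slide":[[0,0,0.1],[0,0,0.3],[0,0,0.6],[0,0,0.6],[0,0,0.6],[0,0,0.6],[0,0,0.6]],"twist":[[0,0,0],[0,0,0],[0,0,0],[0,0,0],[0,0,0],[0,0,0],[0,0,0]],"fingers":[-1,-1,-1,-1,-1,-1,-1]}' 60
for i in 1 2 3; do python3 -m creep '{"slide":[[0,0,0.6]],"twist":[[0,0,0]],"fingers":[-1]}' ; done
python3 -c "
from h import *
d=optics.get_image('wrist');cv2.imwrite('pics/w2.png',d['img'])"
```

```text
clock: 3.85
position: [0.5159, 0.2733, 0.1185]
ee_rot: [-0.001, 0.668, 0.744, -0.002]
contact_force: [0.2, 0.2, -3.4]
width: 0.0431
clock: 3.95
position: [0.5114, 0.2714, 0.1623]
ee_rot: [-0.004, 0.668, 0.744, -0.009]
contact_force: [-0.3, 0.5, -3.1]
width: 0.0433
clock: 4.05
position: [0.5154, 0.2731, 0.2179]
ee_rot: [-0.002, 0.668, 0.744, -0.004]
contact_force: [1.9, 0.1, -1.7]
width: 0.0434
clock: 4.15
position: [0.5164, 0.2735, 0.2699]
ee_rot: [-0.001, 0.668, 0.744, -0.002]
contact_force: [0.7, 0.1, -2.8]
width: 0.0437
```

View pics/w2.png

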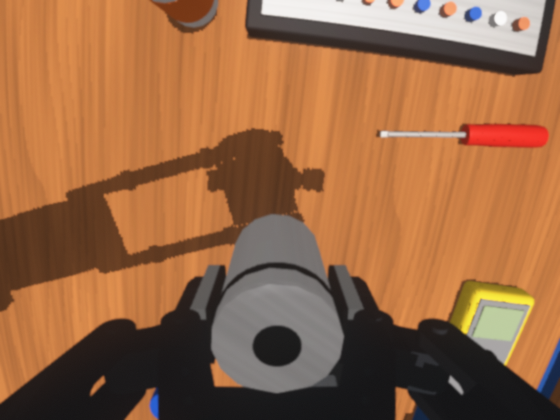

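The can is held upright, with its lid dot at (276,345). The repeated rows were relative to each call, so the arm rose further than intended. I'll let it settle and read the weight.

```bash
python3 -m creep '{"slide":[[0,0,0],[0,0,0],[0,0,0],[0,0,0]],"twist":[[0,0,0],[0,0,0],[0,0,0],[0,0,0]],"fingers":[-1,-1,-1,-1]}' 60;
for i in 1 2 3; do python3 -m creep '{"slide":[[0,0,0]],"twist":[[0,0,0]],"fingers":[-1]}' ; done
```

```text
clock: 4.6
position: [0.5163, 0.2734, 0.2678]
ee_rot: [-0.001, 0.668, 0.744, -0.002]
contact_force: [0.2, 0.3, -3.3]
width: 0.043
clock: 4.7
position: [0.5167, 0.2736, 0.2687]
ee_rot: [-0.001, 0.668, 0.744, -0.001]
contact_force: [0.2, 0.1, -1.6]
width: 0.0432
clock: 4.8
position: [0.517, 0.2738, 0.2695]
ee_rot: [-0.0, 0.668, 0.744, -0.001]
contact_force: [-0.3, -0.1, -1.9]
width: 0.0429
clock: 4.9
position: [0.5172, 0.2738, 0.27]
ee_rot: [-0.0, 0.668, 0.744, -0.0]
contact_force: [0.5, 0.5, -2.3]
width: 0.0432
```

The mean is about −2.3 N, so the far can is filled and goes in yellow.

```bash
for i in 1 2 3; do python3 -m creep '{"slide":[[0.06,-0.3,-0.06],[0.123,-0.613,-0.13],[0.184,-0.919,-0.2],[0.184,-0.919,-0.2]],"twist":[[0,0,0],[0,0,0],[0,0,0],[0,0,0]],"fingers":[-1,-1,-1,-1]}'; done
python3 -m creep '{"slide":[[0,0,0],[0,0,0],[0,0,0],[0,0,0]],"twist":[[0,0,0],[0,0,0],[0,0,0],[0,0,0]],"fingers":[-1,-1,-1,-1]}'
python3 -c "
from h import *
d=optics.get_image('wrist');cv2.imwrite('pics/w3.png',d['img']);np.save('w3.npy',d,allow_pickle=True)
for n in ('top','scene'):
  d=optics.get_image(n);a,b,c,e=(300,440,180,250) if n=='top' else (120,270,170,320)
  cv2.imwrite(f'pics/c3_{n}.png',cv2.resize(d['img'][c:e,a:b],None,fx=4,fy=4,interpolation=cv2.INTER_NEAREST)); np.save(n+'3.npy',d,allow_pickle=True)
st()
"
```

```text
clock: 5.3
position: [0.5451, 0.1302, 0.2388]
ee_rot: [0.001, 0.67, 0.742, -0.002]
contact_force: [-0.3, 0.3, -1.6]
width: 0.0433
clock: 5.7
position: [0.5731, -0.0072, 0.2089]
ee_rot: [0.001, 0.67, 0.742, -0.002]
contact_force: [-1.2, 0.6, -1.9]
width: 0.0432
clock: 6.1
position: [0.601, -0.1448, 0.1788]
ee_rot: [0.001, 0.67, 0.743, -0.001]
contact_force: [-0.3, 0.1, -2.1]
width: 0.0432
clock: 6.5
position: [0.6002, -0.1383, 0.1809]
ee_rot: [0.0, 0.667, 0.745, 0.0]
contact_force: [0.8, -0.8, -2.1]
width: 0.0431
6.65 [ 0.6001 -0.1389  0.1807] [3.000e-04 6.675e-01 7.446e-01 2.000e-04] F [ 0.12 -0.18 -1.58] w 0.0434
```

View pics/w3.png

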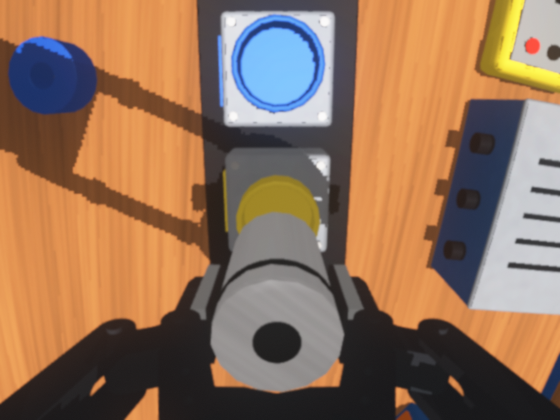

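View pics/c3_scene.png

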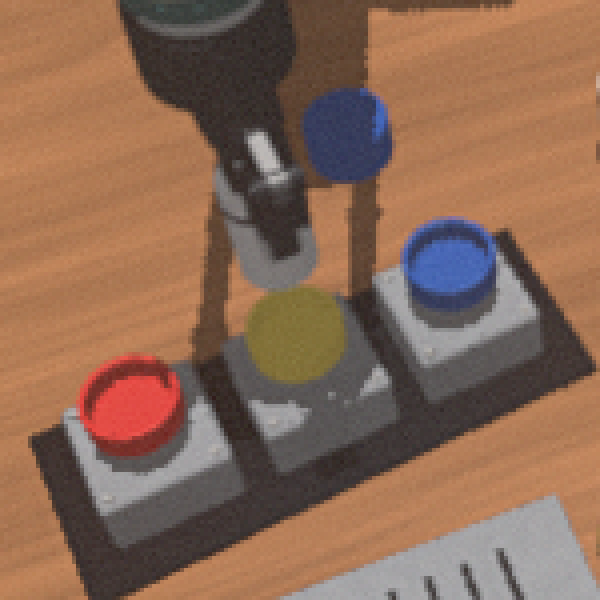

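The wrist view shows the blue cup rim centred at (278,64), the held lid dot at (276,342) and the yellow cup spanning x 236–320. In the scene view the can hangs just above the yellow cup.

```bash
python3 -c "
from h import *
d=np.load('w3.npy',allow_pickle=True).item()
h=cv2.cvtColor(d['img'],cv2.COLOR_BGR2HSV);H,S,V=cv2.split(h)
m=((abs(H.astype(int)-108)<14)&(S>100)).astype(np.uint8);m[:,:228]=0;m[130:]=0;m[:,350:]=0
cs=max(cv2.findContours(m,0,1)[0],key=cv2.contourArea);(u,v),r=cv2.minEnclosingCircle(cs);e=cv2.fitEllipse(cs);print('blue',u,v,r,e)
B=plane(d,e[0],.090);print(B)
Y=((abs(H.astype(int)-27)<5)&(S>150)).astype(np.uint8);Y[:,:232]=0;Y[:,330:]=0
cs=max(cv2.findContours(Y,0,1)[0],key=cv2.contourArea);print('yel',cv2.boundingRect(cs))
x,y,w,hh=cv2.boundingRect(cs)
print('yellow edges',plane(d,(x,212),.09),plane(d,(x+w,212),.09),'top',plane(d,(277,y),.09))
for z in (.22,.225,.23): print('lid',plane(d,(276,342),z))
W1=np.load('w1.npy',allow_pickle=True).item()
"
```

```text
blue 277.22650146484375 63.24323654174805 48.93971252441406 ((277.6658630371094, 62.95064926147461), (92.20919799804688, 96.16144561767578), 0.16369450092315674)
[ 0.59063099 -0.04121899  0.09      ]
yel (237, 176, 82, 57)
yellow edges [ 0.57400428 -0.13715319  0.09      ] [ 0.62830769 -0.13118251  0.09      ] top [ 0.59782174 -0.11005514  0.09      ]
lid [ 0.60062391 -0.14010435  0.22      ]
lid [ 0.60022345 -0.13639161  0.225     ]
lid [ 0.599823   -0.13267887  0.23      ]
```

```bash
python3 -m creep '{"slide":[[0.009,-0.005,-0.1],[0.009,-0.005,-0.2],[0.009,-0.005,-0.3],[0.009,-0.005,-0.38],[0.009,-0.005,-0.38],[0.009,-0.005,-0.38],[0.009,-0.005,-0.38]],"twist":[[0,0,0],[0,0,0],[0,0,0],[0,0,0],[0,0,0],[0,0,0],[0,0,0]],"fingers":[-1,-1,-1,-1,-1,-1,-1]}'
python3 -c "
from h import *
for n in ('top','scene'):
  d=optics.get_image(n);a,b,c,e=(300,440,180,250) if n=='top' else (120,270,170,320)
  cv2.imwrite(f'pics/c4_{n}.png',cv2.resize(d['img'][c:e,a:b],None,fx=4,fy=4,interpolation=cv2.INTER_NEAREST))
d=optics.get_image('wrist');cv2.imwrite('pics/w4.png',d['img'])
st()
"
```

```text
clock: 7.35
position: [0.602, -0.1406, 0.1242]
ee_rot: [0.001, 0.668, 0.744, 0.0]
contact_force: [-0.2, -0.0, -2.3]
width: 0.0432
7.5 [ 0.6019 -0.1406  0.1241] [7.000e-04 6.679e-01 7.442e-01 3.000e-04] F [-0.34  0.66 -2.09] w 0.0432
```

View pics/c4_scene.png

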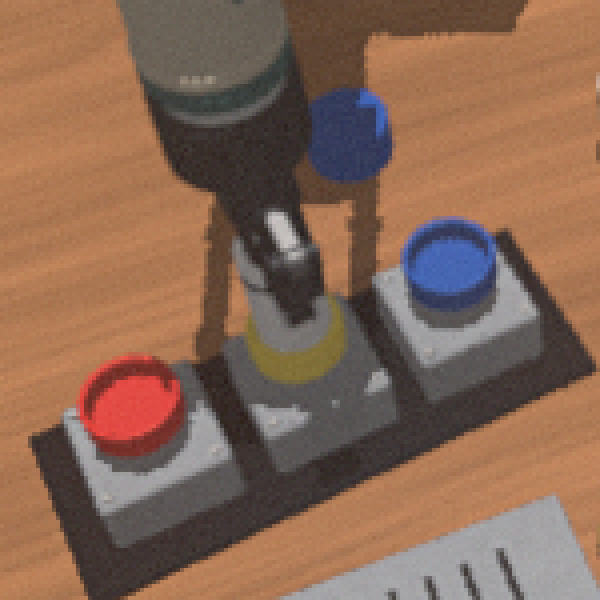

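View pics/w4.png

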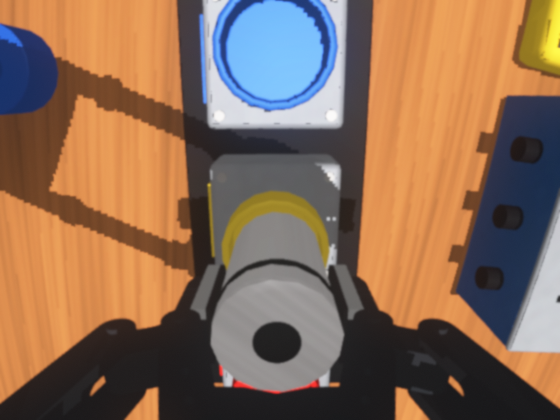

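```bash
python3 -c "
from h import *
d=optics.get_image('scene');g=d['img'];np.save('s4.npy',d,allow_pickle=True)
cv2.imwrite('pics/c5.png',cv2.resize(g[220:270,170:220],None,fx=12,fy=12,interpolation=cv2.INTER_NEAREST))
w=optics.get_image('wrist');np.save('w4.npy',w,allow_pickle=True)
T=telemetry.get_state()['position'];print(T)
# predicted outlines
def circ(c,r): return [c+r*np.array([np.cos(a),np.sin(a),0]) for a in np.linspace(0,2*np.pi,48,endpoint=False)]
gg=cv2.resize(g[220:270,170:220],None,fx=12,fy=12,interpolation=cv2.INTER_NEAREST)
for c,r,col in ((np.array([.6015,-.1397,.09]),.0285,(0,0,255)),(np.array([T[0],T[1],T[2]-.031]),.022,(0,255,0))):
  for p in circ(c,r):
    u,v=project(d,p);cv2.circle(gg,(int((u-170+.5)*12),int((v-220+.5)*12)),2,col,-1)
cv2.imwrite('pics/c5.png',gg)
gw=w['img'].copy()
for c,r,col in ((np.array([.6015,-.1397,.09]),.0285,(0,0,255)),(np.array([T[0],T[1],T[2]+.044]),.022,(0,255,0))):
  for p in circ(c,r):
    u,v=project(w,p);cv2.circle(gw,(int(u),int(v)),1,col,-1)
cv2.imwrite('pics/w5.png',gw)
"
```

```text
[ 0.60165288 -0.14050501  0.12385276]
```

View pics/c5.png

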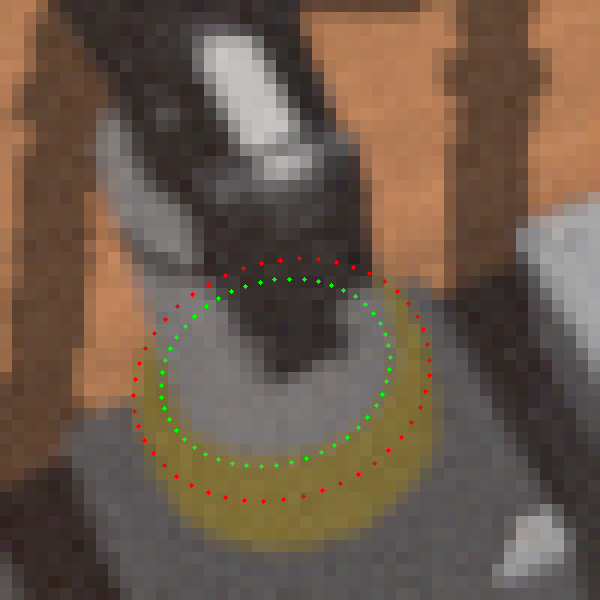

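View pics/w5.png

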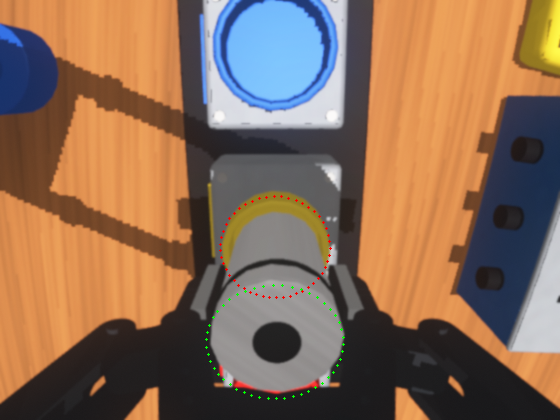

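Both overlays put the cup about 1–2 mm further +y than my estimate; x agrees. I'll shift +1.3 mm in y and descend slowly.

```bash
python3 -m creep '{"slide":[[0,0.009,-0.007],[0,0.009,-0.014],[0,0.009,-0.02],[0,0.009,-0.027],[0,0.009,-0.034],[0,0.009,-0.04],[0,0.009,-0.047],[0,0.009,-0.054]],"twist":[[0,0,0],[0,0,0],[0,0,0],[0,0,0],[0,0,0],[0,0,0],[0,0,0],[0,0,0]],"fingers":[-1,-1,-1,-1,-1,-1,-1,-1]}'
python3 -m creep '{"slide":[[0,0,-0.007],[0,0,-0.014],[0,0,-0.02],[0,0,-0.027]],"twist":[[0,0,0],[0,0,0],[0,0,0],[0,0,0]],"fingers":[-1,-1,-1,-1]}'
```

```text
clock: 8.4
position: [0.6015, -0.1397, 0.1152]
ee_rot: [0.0, 0.668, 0.744, -0.0]
contact_force: [-1.4, -2.8, -1.3]
width: 0.0435
clock: 8.8
position: [0.6015, -0.1396, 0.1113]
ee_rot: [0.0, 0.668, 0.744, -0.0]
contact_force: [-0.6, -5.4, -0.1]
width: 0.0432
```

```bash
python3 -m creep '{"slide":[[0,-0.005,0],[0,-0.01,0],[0,-0.01,0]],"twist":[[0,0,0],[0,0,0],[0,0,0]],"fingers":[-1,-1,-1]}'
python3 -m creep '{"slide":[[0,0,-0.007],[0,0,-0.014],[0,0,-0.02]],"twist":[[0,0,0],[0,0,0],[0,0,0]],"fingers":[-1,-1,-1]}'
```

```text
clock: 9.1
position: [0.6014, -0.14, 0.1109]
ee_rot: [-0.001, 0.668, 0.744, 0.0]
contact_force: [0.4, -1.9, -1.5]
width: 0.0431
clock: 9.4
position: [0.6013, -0.1401, 0.1078]
ee_rot: [-0.0, 0.668, 0.744, 0.0]
contact_force: [0.0, -2.1, -1.5]
width: 0.0429
```

```bash
python3 -m creep '{"slide":[[0,-0.006,-0.007],[0,-0.01,-0.013]],"twist":[[0,0,0],[0,0,0]],"fingers":[-1,-1]}'
python3 -m creep '{"slide":[[0,0,-0.007],[0,0,-0.013]],"twist":[[0,0,0],[0,0,0]],"fingers":[-1,-1]}'
python3 -m creep '{"slide":[[0,0,-0.007],[0,0,-0.013]],"twist":[[0,0,0],[0,0,0]],"fingers":[-1,-1]}'
```

```text
clock: 9.6
position: [0.6011, -0.1415, 0.1058]
ee_rot: [-0.001, 0.668, 0.744, 0.0]
contact_force: [0.4, 0.8, -2.6]
width: 0.0435
clock: 9.8
position: [0.6011, -0.1416, 0.1048]
ee_rot: [-0.0, 0.668, 0.744, 0.0]
contact_force: [-2.5, 0.8, 5.5]
width: 0.0436
clock: 10.0
position: [0.6012, -0.1417, 0.1034]
ee_rot: [-0.0, 0.668, 0.744, 0.0]
contact_force: [-3.1, 1.9, 5.6]
width: 0.0432
```

Floor contact was at TCP z ≈ 0.105, and the cup is sliding at about 8 N. I'll press on.

```bash
for i in 1 2; do python3 -m creep '{"slide":[[0,0,-0.007],[0,0,-0.013],[0,0,-0.02],[0,0,-0.027],[0,0,-0.033]],"twist":[[0,0,0],[0,0,0],[0,0,0],[0,0,0],[0,0,0]],"fingers":[-1,-1,-1,-1,-1]}'; done
```

```text
clock: 10.5
position: [0.6012, -0.1416, 0.0985]
ee_rot: [-0.0, 0.668, 0.744, 0.0]
contact_force: [-2.6, 1.0, 6.1]
width: 0.0432
clock: 11.0
position: [0.6011, -0.1416, 0.0935]
ee_rot: [-0.0, 0.668, 0.744, 0.0]
contact_force: [-3.0, 1.5, 5.5]
width: 0.0434
```

```bash
for i in 1 2; do python3 -m creep '{"slide":[[0,0,-0.007],[0,0,-0.013]],"twist":[[0,0,0],[0,0,0]],"fingers":[-1,-1]}'; done
python3 -m creep '{"slide":[[0,0,-0.005]],"twist":[[0,0,0]],"fingers":[-1]}'
```

```text
clock: 11.2
position: [0.6012, -0.1417, 0.0916]
ee_rot: [-0.0, 0.668, 0.744, 0.0]
contact_force: [-2.2, 2.3, 5.7]
width: 0.0433
clock: 11.4
position: [0.6012, -0.1416, 0.0896]
ee_rot: [-0.0, 0.668, 0.744, 0.0]
contact_force: [-3.0, 1.2, 5.9]
width: 0.0434
clock: 11.5
position: [0.6011, -0.1416, 0.0888]
ee_rot: [-0.0, 0.668, 0.744, 0.0]
contact_force: [-1.7, 1.7, 6.3]
width: 0.0432
```

```bash
for i in 1 2 3; do python3 -m creep '{"slide":[[0,0,-0.005]],"twist":[[0,0,0]],"fingers":[-1]}';done
```

```text
clock: 11.6
position: [0.6012, -0.1417, 0.0885]
ee_rot: [-0.0, 0.668, 0.744, 0.0]
contact_force: [-3.7, 1.6, 10.7]
width: 0.0433
clock: 11.7
position: [0.6012, -0.1417, 0.0882]
ee_rot: [0.0, 0.668, 0.744, 0.0]
contact_force: [-5.3, 2.1, 11.9]
width: 0.0432
clock: 11.8
position: [0.6012, -0.1417, 0.0879]
ee_rot: [0.0, 0.668, 0.744, 0.0]
contact_force: [-5.0, 1.7, 13.6]
width: 0.0434
```

Force rose from 6 to 13.6 N over about 1.5 mm, so the cup is on its stop. Unload and release.

```bash
python3 -m creep '{"slide":[[0,0,0.006],[0,0,0.01],[0,0,0.01]],"twist":[[0,0,0],[0,0,0],[0,0,0]],"fingers":[-1,-1,-1]}'
python3 -m creep '{"slide":[[0,0,0],[0,0,0],[0,0,0],[0,0,0],[0,0,0],[0,0,0]],"twist":[[0,0,0],[0,0,0],[0,0,0],[0,0,0],[0,0,0],[0,0,0]],"fingers":[1,1,1,1,1,1]}' 60
python3 -m creep '{"slide":[[0,0,0.2],[0,0,0.45],[0,0,0.8],[0,0,0.8],[0,0,0.8],[0,0,0.8]],"twist":[[0,0,0],[0,0,0],[0,0,0],[0,0,0],[0,0,0],[0,0,0]],"fingers":[1,1,1,1,1,1]}' 60
python3 -c "
from h import *
st()
for n in ('top','scene'):
  d=optics.get_image(n);a,b,c,e=(300,440,180,250) if n=='top' else (120,270,170,320)
  cv2.imwrite(f'pics/c6_{n}.png',cv2.resize(d['img'][c:e,a:b],None,fx=4,fy=4,interpolation=cv2.INTER_NEAREST))
d=optics.get_image('wrist');cv2.imwrite('pics/w6.png',d['img']);np.save('w6.npy',d,allow_pickle=True)
"
```

```text
clock: 12.1
position: [0.6012, -0.1417, 0.0887]
ee_rot: [0.0, 0.668, 0.744, 0.0]
contact_force: [-2.4, 2.2, 8.9]
width: 0.0437
clock: 12.7
position: [0.6014, -0.1421, 0.0868]
ee_rot: [-0.0, 0.668, 0.744, -0.0]
contact_force: [-0.4, -0.3, 0.7]
width: 0.0855
clock: 13.3
position: [0.6006, -0.1418, 0.2059]
ee_rot: [-0.001, 0.668, 0.744, -0.0]
contact_force: [0.5, 0.3, -0.4]
width: 0.0855
13.3 [ 0.6006 -0.1418  0.2059] [-9.000e-04  6.679e-01  7.442e-01 -4.000e-04] F [ 0.51  0.27 -0.36] w 0.0855
```

View pics/w6.png

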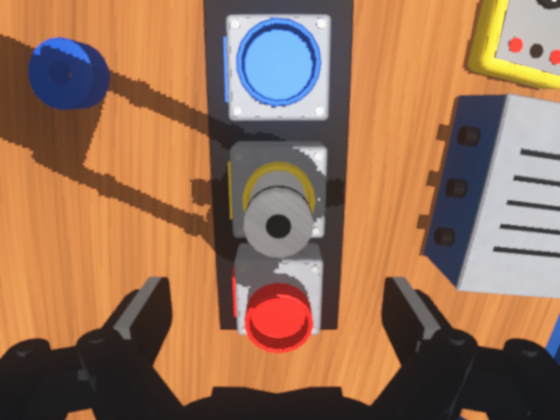

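View pics/c6_scene.png

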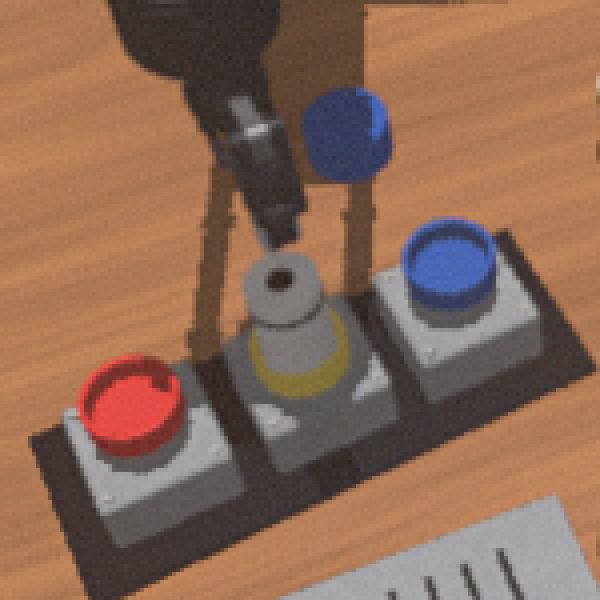

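The can stands in the yellow cup with its lid dot at (279,226) in the wrist view, and the red and blue cups are up. Next is the near can.

```bash
python3 -c "
from h import *
d=np.load('w6.npy',allow_pickle=True).item();print(plane(d,(279,226),.132))"
for i in 1 2; do python3 -m creep '{"slide":[[-0.13,0.3,-0.06],[-0.25,0.6,-0.1],[-0.38,0.88,-0.1],[-0.38,0.88,-0.1]],"twist":[[0,0,0],[0,0,0],[0,0,0],[0,0,0]],"fingers":[1,1,1,1]}'; done
python3 -m creep '{"slide":[[0,0,0],[0,0,0],[0,0,0]],"twist":[[0,0,0],[0,0,0],[0,0,0]],"fingers":[1,1,1]}'
python3 -c "
from h import *
st()
d=optics.get_image('wrist');cv2.imwrite('pics/w7.png',d['img']);np.save('w7.npy',d,allow_pickle=True)
g=cv2.cvtColor(d['img'],cv2.COLOR_BGR2GRAY)
m=(g<45).astype(np.uint8)
for s,c in blobs(m,60):
  if s[4]<1500: print(s,c,plane(d,c,.075).round(4))
"
```

```text
[ 0.60200202 -0.14112555  0.132     ]
clock: 13.85
position: [0.5403, -0.0053, 0.1906]
ee_rot: [-0.003, 0.666, 0.746, -0.001]
contact_force: [1.7, -0.5, -0.4]
width: 0.0855
clock: 14.25
position: [0.4843, 0.1256, 0.176]
ee_rot: [-0.002, 0.666, 0.746, -0.001]
contact_force: [-0.3, -1.2, -0.3]
width: 0.0856
clock: 14.55
position: [0.4883, 0.1206, 0.1769]
ee_rot: [0.0, 0.669, 0.744, -0.0]
contact_force: [0.8, -0.1, 0.2]
width: 0.0855
14.55 [0.4883 0.1206 0.1769] [ 3.000e-04  6.686e-01  7.436e-01 -1.000e-04] F [ 0.79 -0.1   0.18] w 0.0855
[265, 203, 21, 19, 303] [275.3, 212.2] [0.4878 0.121  0.075 ]
[165, 363, 17, 12, 129] [172.2, 369.0] [ 0.4171 -0.0231  0.075 ]
```

View pics/w7.png

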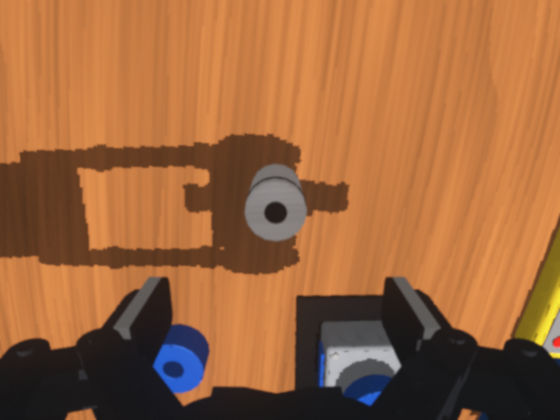

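The lid dot is at (275,212), which gives (0.488, 0.121), directly under the tool. Descend and grip.

```bash
python3 -m creep '{"slide":[[0,0.002,-0.33],[0,0.002,-0.6],[0,0.002,-0.8],[0,0.002,-0.97],[0,0.002,-0.97],[0,0.002,-0.97]],"twist":[[0,0,0],[0,0,0],[0,0,0],[0,0,0],[0,0,0],[0,0,0]],"fingers":[1,1,1,1,1,1]}' 60
python3 -m creep '{"slide":[[0,0,0],[0,0,0],[0,0,0],[0,0,0],[0,0,0],[0,0,0],[0,0,0],[0,0,0]],"twist":[[0,0,0],[0,0,0],[0,0,0],[0,0,0],[0,0,0],[0,0,0],[0,0,0],[0,0,0]],"fingers":[-1,-1,-1,-1,-1,-1,-1,-1]}' 60
python3 -m creep '{"slide":[[0,0,0.1],[0,0,0.3],[0,0,0.6],[0,0,0.9],[0,0,0.9],[0,0,0.9],[0,0,0.9],[0,0,0.9]],"twist":[[0,0,0],[0,0,0],[0,0,0],[0,0,0],[0,0,0],[0,0,0],[0,0,0],[0,0,0]],"fingers":[-1,-1,-1,-1,-1,-1,-1,-1]}' 60
for i in 1 2 3 4; do python3 -m creep '{"slide":[[0,0,0],[0,0,0]],"twist":[[0,0,0],[0,0,0]],"fingers":[-1,-1]}' ; done
```

```text
clock: 15.2
position: [0.488, 0.1215, 0.0316]
ee_rot: [-0.0, 0.668, 0.744, -0.0]
contact_force: [0.6, -0.0, 0.7]
width: 0.0856
clock: 16.0
position: [0.488, 0.1222, 0.0331]
ee_rot: [0.001, 0.668, 0.744, 0.001]
contact_force: [-1.2, -0.6, 5.5]
width: 0.0436
clock: 16.8
position: [0.4857, 0.122, 0.1646]
ee_rot: [-0.001, 0.668, 0.744, -0.002]
contact_force: [0.1, 0.0, -4.6]
width: 0.0436
clock: 17.0
position: [0.4869, 0.1221, 0.1655]
ee_rot: [-0.001, 0.668, 0.744, -0.001]
contact_force: [-0.3, 0.0, -4.4]
width: 0.0435
clock: 17.2
position: [0.4874, 0.1222, 0.1663]
ee_rot: [-0.0, 0.668, 0.744, -0.0]
contact_force: [-0.2, 0.1, -4.4]
width: 0.0433
clock: 17.4
position: [0.4874, 0.1222, 0.1666]
ee_rot: [0.0, 0.668, 0.744, 0.0]
contact_force: [0.7, -0.2, -4.5]
width: 0.0432
clock: 17.6
position: [0.4874, 0.1222, 0.1666]
ee_rot: [0.0, 0.668, 0.744, 0.0]
contact_force: [0.1, 0.7, -4.4]
width: 0.0435
```

Reading about −4.5 N means solid, so this one goes in red. I'll travel high enough to clear the can in yellow.

```bash
python3 -m creep '{"slide":[[0,0,0.3],[0.1,-0.27,0.3],[0.19,-0.54,0.3],[0.278,-0.807,0.3]],"twist":[[0,0,0],[0,0,0],[0,0,0],[0,0,0]],"fingers":[-1,-1,-1,-1]}'
for i in 1 2; do python3 -m creep '{"slide":[[0.1,-0.27,0],[0.19,-0.54,0],[0.278,-0.807,0]],"twist":[[0,0,0],[0,0,0],[0,0,0]],"fingers":[-1,-1,-1]}'; done
python3 -m creep '{"slide":[[0,0,0],[0,0,0],[0,0,0],[0,0,0]],"twist":[[0,0,0],[0,0,0],[0,0,0],[0,0,0]],"fingers":[-1,-1,-1,-1]}'
python3 -m creep '{"slide":[[0,0,-0.1],[0,0,-0.25],[0,0,-0.4],[0,0,-0.5],[0,0,-0.5],[0,0,-0.5],[0,0,-0.5]],"twist":[[0,0,0],[0,0,0],[0,0,0],[0,0,0],[0,0,0],[0,0,0],[0,0,0]],"fingers":[-1,-1,-1,-1,-1,-1,-1]}'
python3 -c "
from h import *
T=st()['position']
d=optics.get_image('scene');g=d['img'];w=optics.get_image('wrist')
def circ(c,r): return [c+r*np.array([np.cos(a),np.sin(a),0]) for a in np.linspace(0,2*np.pi,48,endpoint=False)]
gg=cv2.resize(g[230:295,120:185],None,fx=9,fy=9,interpolation=cv2.INTER_NEAREST);gw=w['img'].copy()
for c,r,col in ((np.array([.6124,-.2404,.09]),.0285,(255,0,0)),(np.array([T[0],T[1],T[2]-.032]),.022,(0,255,0))):
  for p in circ(c,r):
    u,v=project(d,p);cv2.circle(gg,(int((u-120+.5)*9),int((v-230+.5)*9)),2,col,-1)
    u,v=project(w,p);cv2.circle(gw,(int(u),int(v)),1,col,-1)
cv2.imwrite('pics/c8.png',gg);cv2.imwrite('pics/w8.png',gw)
"
```

```text
clock: 18.0
position: [0.5296, 0.0001, 0.2121]
ee_rot: [0.001, 0.667, 0.745, 0.0]
contact_force: [0.5, -0.4, -5.0]
width: 0.0435
clock: 18.3
position: [0.5712, -0.1216, 0.2115]
ee_rot: [0.0, 0.668, 0.744, 0.0]
contact_force: [1.5, 0.3, -5.5]
width: 0.0436
clock: 18.6
position: [0.6129, -0.2427, 0.2112]
ee_rot: [-0.0, 0.668, 0.744, 0.0]
contact_force: [1.0, 0.5, -4.7]
width: 0.0434
clock: 19.0
position: [0.6122, -0.2396, 0.2116]
ee_rot: [-0.0, 0.667, 0.745, 0.0]
contact_force: [-0.1, -0.0, -4.8]
width: 0.0435
clock: 19.7
position: [0.6135, -0.2409, 0.1381]
ee_rot: [0.001, 0.668, 0.744, 0.0]
contact_force: [0.6, -0.5, -4.3]
width: 0.0435
19.7 [ 0.6135 -0.2409  0.1381] [1.400e-03 6.677e-01 7.445e-01 4.000e-04] F [ 0.61 -0.49 -4.28] w 0.0435
```

View pics/c8.png

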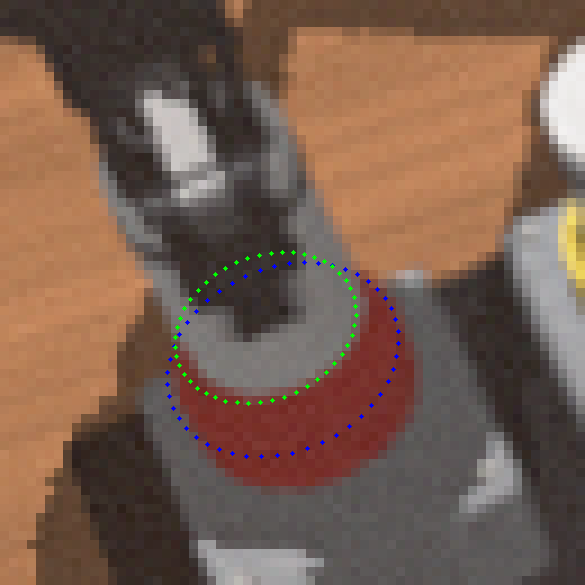

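View pics/w8.png

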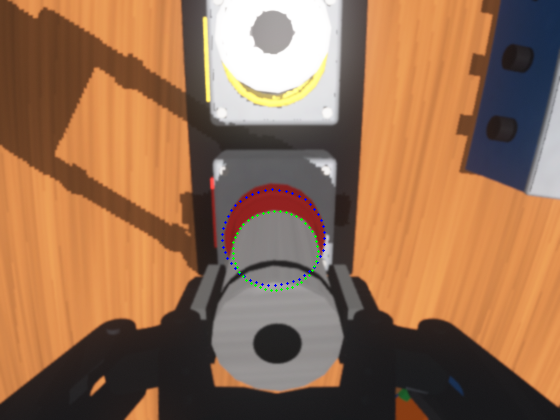

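Cup and can line up laterally, and the wrist view shows the same y bias as at yellow, where contact gave the true offset. Descend.

```bash
python3 -m creep '{"slide":[[-0.004,0,-0.02],[-0.004,0,-0.04],[-0.004,0,-0.06],[-0.004,0,-0.075],[-0.004,0,-0.075],[-0.004,0,-0.075]],"twist":[[0,0,0],[0,0,0],[0,0,0],[0,0,0],[0,0,0],[0,0,0]],"fingers":[-1,-1,-1,-1,-1,-1]}'
for i in 1 2 3; do python3 -m creep '{"slide":[[0,0,-0.007],[0,0,-0.013],[0,0,-0.02]],"twist":[[0,0,0],[0,0,0],[0,0,0]],"fingers":[-1,-1,-1]}';done
```

```text
clock: 20.4
position: [0.6119, -0.241, 0.1251]
ee_rot: [-0.0, 0.668, 0.744, -0.0]
contact_force: [-0.4, -0.3, -4.5]
width: 0.0433
clock: 20.7
position: [0.612, -0.241, 0.1223]
ee_rot: [0.0, 0.668, 0.744, 0.0]
contact_force: [0.2, 0.1, -4.9]
width: 0.043
clock: 21.0
position: [0.6119, -0.2409, 0.1192]
ee_rot: [0.0, 0.668, 0.744, 0.0]
contact_force: [0.0, -0.7, -5.1]
width: 0.0434
clock: 21.3
position: [0.6119, -0.241, 0.1162]
ee_rot: [0.0, 0.668, 0.744, 0.0]
contact_force: [0.1, -0.2, -4.7]
width: 0.0433
```

Clean entry with no side force.

```bash
for i in 1 2; do python3 -m creep '{"slide":[[0,0,-0.007],[0,0,-0.013],[0,0,-0.02],[0,0,-0.027]],"twist":[[0,0,0],[0,0,0],[0,0,0],[0,0,0]],"fingers":[-1,-1,-1,-1]}';done
for i in 1 2 3; do python3 -m creep '{"slide":[[0,0,-0.007],[0,0,-0.013]],"twist":[[0,0,0],[0,0,0]],"fingers":[-1,-1]}';done
```

```text
clock: 21.7
position: [0.6119, -0.241, 0.1122]
ee_rot: [0.0, 0.668, 0.744, 0.0]
contact_force: [-0.6, 0.0, -4.5]
width: 0.0436
clock: 22.1
position: [0.6119, -0.241, 0.1081]
ee_rot: [0.0, 0.668, 0.744, 0.0]
contact_force: [0.0, 0.2, -5.1]
width: 0.0432
clock: 22.3
position: [0.612, -0.2409, 0.1066]
ee_rot: [0.0, 0.668, 0.744, 0.0]
contact_force: [-1.5, 1.0, -1.2]
width: 0.0432
clock: 22.5
position: [0.612, -0.2409, 0.1055]
ee_rot: [0.0, 0.668, 0.744, 0.0]
contact_force: [-1.5, 1.5, 3.7]
width: 0.043
clock: 22.7
position: [0.612, -0.2409, 0.103]
ee_rot: [0.0, 0.668, 0.744, 0.0]
contact_force: [-2.8, 1.3, 5.1]
width: 0.0432
```

```bash
python3 -m creep '{"slide":[[0,0,-0.007],[0,0,-0.013],[0,0,-0.02],[0,0,-0.027]],"twist":[[0,0,0],[0,0,0],[0,0,0],[0,0,0]],"fingers":[-1,-1,-1,-1]}'
for i in 1 2 3; do python3 -m creep '{"slide":[[0,0,-0.005]],"twist":[[0,0,0]],"fingers":[-1]}';done
```

```text
clock: 23.1
position: [0.612, -0.2409, 0.0982]
ee_rot: [0.0, 0.668, 0.744, 0.0]
contact_force: [-1.8, 2.0, 3.0]
width: 0.0434
clock: 23.2
position: [0.612, -0.2409, 0.0974]
ee_rot: [0.0, 0.668, 0.744, 0.0]
contact_force: [-2.2, 1.2, 3.5]
width: 0.0434
clock: 23.3
position: [0.612, -0.2409, 0.0967]
ee_rot: [0.0, 0.668, 0.744, 0.0]
contact_force: [-2.7, 1.5, 3.8]
width: 0.0432
clock: 23.4
position: [0.612, -0.241, 0.0959]
ee_rot: [0.0, 0.668, 0.744, 0.0]
contact_force: [-2.6, 2.3, 4.3]
width: 0.0433
```

```bash
for i in 1 2 3; do python3 -m creep '{"slide":[[0,0,-0.005]],"twist":[[0,0,0]],"fingers":[-1]}';done
```

```text
clock: 23.5
position: [0.612, -0.2409, 0.0955]
ee_rot: [0.0, 0.668, 0.744, 0.0]
contact_force: [-3.6, 1.4, 8.1]
width: 0.0432
clock: 23.6
position: [0.612, -0.2409, 0.0952]
ee_rot: [0.0, 0.668, 0.744, 0.0]
contact_force: [-3.7, 2.4, 9.3]
width: 0.0434
clock: 23.7
position: [0.612, -0.2409, 0.095]
ee_rot: [0.0, 0.668, 0.744, 0.0]
contact_force: [-4.1, 3.1, 11.0]
width: 0.043
```

The red cup is at its stop: force rose to 11 N and travel was about 10 mm. Unload, release and retreat.

```bash
python3 -m creep '{"slide":[[0,0,0.006],[0,0,0.01],[0,0,0.01]],"twist":[[0,0,0],[0,0,0],[0,0,0]],"fingers":[-1,-1,-1]}'
python3 -m creep '{"slide":[[0,0,0],[0,0,0],[0,0,0],[0,0,0],[0,0,0],[0,0,0]],"twist":[[0,0,0],[0,0,0],[0,0,0],[0,0,0],[0,0,0],[0,0,0]],"fingers":[1,1,1,1,1,1]}' 60
python3 -m creep '{"slide":[[0,0,0.2],[0,0,0.45],[0,0,0.8],[0,0,0.9],[0,0,0.9],[-0.3,0,0.9],[-0.6,0,0.9],[-0.9,0,0.9],[-0.9,0,0.9],[-0.9,0,0.9]],"twist":[[0,0,0],[0,0,0],[0,0,0],[0,0,0],[0,0,0],[0,0,0],[0,0,0],[0,0,0],[0,0,0],[0,0,0]],"fingers":[1,1,1,1,1,1,1,1,1,1]}' 60
python3 -c "
from h import *
st()
d=optics.get_image('top');cv2.imwrite('pics/t9.png',d['img']);np.save('t9.npy',d,allow_pickle=True)
d=optics.get_image('scene');cv2.imwrite('pics/c9.png',cv2.resize(d['img'][170:320,120:270],None,fx=4,fy=4,interpolation=cv2.INTER_NEAREST));np.save('s9.npy',d,allow_pickle=True)
"
```

```text
clock: 24.0
position: [0.612, -0.2409, 0.0958]
ee_rot: [0.0, 0.668, 0.744, 0.0]
contact_force: [-2.6, 1.4, 4.9]
width: 0.0433
clock: 24.6
position: [0.612, -0.241, 0.0952]
ee_rot: [0.0, 0.668, 0.744, 0.0]
contact_force: [-0.1, -0.5, 0.7]
width: 0.0854
clock: 25.6
position: [0.4757, -0.2406, 0.2292]
ee_rot: [-0.001, 0.668, 0.744, 0.0]
contact_force: [-0.1, -0.9, -0.9]
width: 0.0854
25.6 [ 0.4757 -0.2406  0.2292] [-8.000e-04  6.684e-01  7.438e-01  1.000e-04] F [-0.09 -0.85 -0.89] w 0.0854
```

View pics/c9.png

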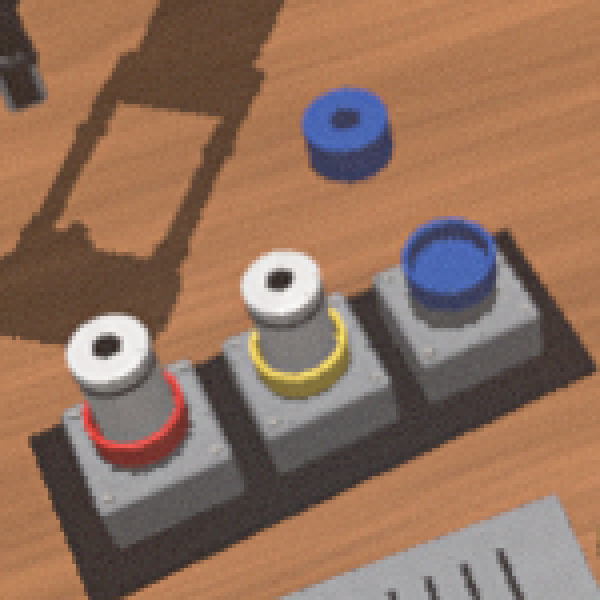

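View pics/t9.png

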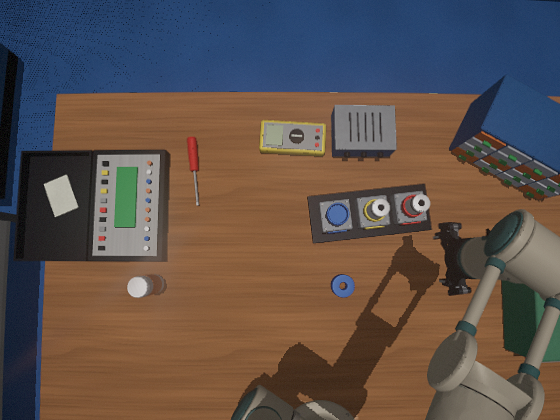

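Both cans stand upright and released: lid dots at about (381,208) for yellow and (420,203) for red in the top view. The blue cup is up and the bystanders are in place. One quick check of lid heights and centring follows.

```bash
python3 -c "
from h import *
t=np.load('t9.npy',allow_pickle=True).item();s=np.load('s9.npy',allow_pickle=True).item()
def dots(d,x0,x1,y0,y1):
  g=cv2.cvtColor(d['img'],cv2.COLOR_BGR2GRAY)
  H=cv2.cvtColor(d['img'],cv2.COLOR_BGR2HSV);w=((H[...,1]<50)&(g>165)).astype(np.uint8);o=[]
  for c in cv2.findContours(w,0,1)[0]:
    if cv2.contourArea(c)>60:
      (u,v),_,_=cv2.fitEllipse(c)
      if x0<u<x1 and y0<v<y1:o.append((u,v))
  return sorted(o)
T=dots(t,360,440,190,225);S=dots(s,130,215,225,270);print(T,S)
if len(T)==2 and len(S)==2:
  for n,a,b,z in(('yellow',T[0],S[1],.132),('red',T[1],S[0],.139)): print(n,tri([ray(t,a),ray(s,b)]).round(4),plane(t,a,z).round(4),plane(s,b,z).round(4))
st()"
```

```text
[(380.1982421875, 207.1053924560547), (420.8541259765625, 202.54837036132812)] [(146.5074920654297, 256.80072021484375), (189.74517822265625, 240.35365295410156)]
yellow [ 0.5994 -0.1402  0.1294] [ 0.599  -0.1399  0.132 ] [ 0.6017 -0.14    0.132 ]
red [ 0.6098 -0.2391  0.1358] [ 0.6092 -0.2388  0.139 ] [ 0.6128 -0.2379  0.139 ]
25.7 [ 0.4776 -0.2411  0.2296] [-1.000e-04  6.679e-01  7.442e-01  2.000e-04] F [ 0.32 -0.02  0.54] w 0.0853
```

```bash
python3 -c "
from rig import order
order.sign_off()"
```

```text
the job is handed in; nothing more can be done
```

Both cans are placed and the job is handed in at about 26 s of the 58 s allowed. No verdict was reported, so the result rests on my own checks.

- **Hefting:** The far can read about −2.3 N, so I took it as filled and put it in yellow. The near can read about −4.5 N, so I took it as solid and put it in red. The solid reading is slightly below the nominal 4.6–5.6 N; readings drift by about 0.5 N, and no other kind comes close.
- **Pressing:** I lowered each can until the force climbed clearly above the steady sliding force. By my estimate the loads, including the can's weight, peaked at about 16 N for both.
- **Final checks:** Both cans stand upright and released, with the lids within about 1 mm of the cup centres seen at the start. The lid heights (0.129 m and 0.136 m) fit bottomed-out cups. The blue cup is still up, the bystanders look unmoved, and the arm is clear.

**Disagreements:**
- The cameras differed by 2–3 mm in x.
- At the yellow cup, a 1.3 mm shift I made from the pictures brought the can against the cup wall with about 5 N sideways. I reversed it by touch, then used that correction to place the red can.

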